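Turn the spice caddy's cover leaf over its spine

ROBOT

A 6-joint arm with a two-finger parallel gripper is mounted at the origin on the work surface. World frame = base frame: x ahead of the robot, y to its left, z up, the work surface at z = 0. Lengths are in m, angles in degrees, forces in N, time in s.
With the tool pointing down it reaches from about 0.375 to 0.75 m from the base axis. Payload 9 kg.
Tool frame: the origin (TCP) lies where the fingers leave the gripper's body, on its centre line; the fingertips stand 73 mm ahead of it and the grasp point (between the pads) lies 54 mm ahead of it (robot.tip_reach is the distance from the TCP to the fingertips, in m); z points along the fingers, y is the line along which they close (so a half turn about z gives the same grasp; the last joint's range is limited). The gripper opens to 85 mm and grips with 20 to 120 N. Pads are 22 mm wide; open, the fingers measure 114 mm over their backs; the gripper's body (76 mm by 85 mm) begins 54 mm behind the grasp point. The pads swing forward as they close: fully open they stand 13 mm farther back than shut.
Start: joints at [57.141, 5.964, 5.575, 89.605, 0, 77.527], TCP at [0.209, 0.562, 0.304] pointing down, gripper open.
Joint ranges: [-171.21, 171.21], [-48.23, 106.86], [-62.78, 66.21], [-105.2, 120.99], [-86.42, 89.51], [-180, 180]. Speed limits (degrees/s): [127.2, 127.2, 147.25, 180, 180, 180].

INTERFACE

Orientations are given as [roll, pitch, yaw] about the fixed x, y, z axes, in that order (R = Rz(yaw) Ry(pitch) Rx(roll)).
In Python, from plant import robot gives the robot as it stands. Calls block until the motion is done:
- robot.move_pose(position, orientation): joint-space move of the TCP to a pose.
- robot.line_to(position, vel=0.15, rotation=None, guard=None): straight line of the TCP; rotation=None keeps the orientation; vel is the mean speed in m/s. With guard (N) it stops when the force on the tool has changed by that much, and returns True; else False.
- robot.goto_joints(angles): joint-space move.
- robot.set_gripper(opening): finger opening in m; the grip force is fixed at half the most; returns when the fingers have stopped.
- robot.pause(seconds).
- robot.ik(position, orientation): joint angles nearest the present ones, or None.
- robot.observe(): the state.
- robot.grab_frame(name): name is "scene" or "top"; returns the picture (400x640x3 uint8, blue, green, red); there is no depth.
- robot.get_calibration(name): a dict with "vertical_fov" (degrees; the focal length in pixels is half the picture's height over the tangent of half this angle, whatever the lens; pixels are square), "cx", "cy" (the principal point, pixels), "rvec" (rotation vector, rad) and "tvec" (3), from world to camera coordinates, as OpenCV has them. Camera axes: x right, y down, z forward; pixel columns grow to the right and rows downward; lengths in m; the calibration is good to about 2 mm. A picture is of the moment at which its call begins. get_calibration takes no time and is no camera call.
A pose or a line that the arm cannot do raises robot.IKError and nothing moves.
- robot.job_done(): hands the job in; it is judged then, once.
The state is a dict: "time": time; "q": joint angles; "qvel": joint speeds; "joint_torque": joint torques, N m; "tool_pos": TCP position; "tcp_rot": TCP orientation; "ft_force": force on the tool from outside, world axes, zero at the start; "torque": the same for the moment, N m; "gripper_width": finger opening in m; "gripper_force": force on a finger pad.
Only numpy, scipy, OpenCV 4.12 (cv2) and the standard library are available. Lean on these libraries where they do the work, as an engineer would, in place of code of your own. Each camera call takes 0.05 s, during which the arm holds its last target. There are 200 camera calls.

TASK

The blue cover leaf of the spice caddy lies over the bay on your right as you face it from the robot (it may stand a little ajar); gently push it up by its overhanging outer lip and on over the spine until it lies flat over the left bay, so that the jars on the right are uncovered. Work with the fingertips only: do not slam the leaf or press hard, do not lift, tip or shove the caddy, and leave the salt cellar, measuring cup, basting brush and whisk where they are.

Things in the scene. Friction and masses are not known exactly. Their poses are not given: they have to be found in the camera images.
- caddy: Loose white plastic spice caddy, an open two-bay box full of small jars, 1.4 kg, standing on the counter. 150 mm deep (its x), 160 mm long (its y, along the spine), walls 4 mm thick with their rim at 70 mm height; jar caps reach 62 mm. Origin: centre of its underside. Its +x axis points to the robot's left (world +y, give or take 30 degrees): the right bay is at its -x, the left bay at its +x; its y axis points roughly towards the robot.
- spine (a point): Point on the caddy at the middle of the spine, on the hinge axis of the leaf, 73 mm above the counter and above the caddy's origin. The hinge axis runs along the caddy's y. Hinge knuckles are of 5 mm radius.
- leaf_lip (a point): Middle of the free outer edge of the blue cover leaf, half-way through its thickness, 93 mm from the hinge axis. The leaf is a rigid flat plate 4 mm thick and 150 mm long (along the spine), reaching from 6 to 93 mm from the axis; its last 18 mm overhang the caddy's outer wall as a free lip with nothing between it and the counter.
- leaf (a joint): Angle of the cover leaf about the spine, rad: 0 lying flat over the right bay, 1.57 upright, 3.14 (its stop) lying flat over the left bay. It rises first on the right side. The hinge is stiff (about 0.055 N m of friction): the leaf, about 60 g, stays at whatever angle it is left and has to be pushed all the way down; 1 to 2 N at the lip moves it.
- salt_cellar: Loose white ceramic salt cellar with a knob lid, 76 mm across, 66 mm tall; origin at the centre of its underside. Stands past one end of the caddy; leave alone.
- measuring_cup: Loose glass measuring cup with a handle, 84 mm across, 90 mm tall, handle toward its +y; origin at the centre of its underside. Stands past one end of the caddy; leave alone.
- brush: Loose orange basting brush lying to the left of the caddy, about 190 mm long (its x), 34 mm wide, 16 mm high; origin on the counter, 73 mm from the bristle end. Leave alone.
- whisk: Loose steel whisk lying left of the brush, about 245 mm long (its x), 50 mm wide, 48 mm high; origin on the counter where handle and wires meet. Leave alone.
Mind the look-alikes: they are no part of the job. Of the things that look like the caddy, the larger one is meant.

How it is judged (in metres and radians):
On the way:
1. the leaf has been pushed up past upright (value of joint leaf between 1.75 and 2.9 rad), for 0.05 s.
At the end, for the whole second after the job is handed in: The leaf lies flat over the left bay (within 0.09 rad, 5 degrees, of its stop) and is still; the caddy stands level within 20 mm of where it was; salt cellar, cup, brush and whisk are within 20 mm of where they were (value of joint leaf above 3.05 rad and distance of each of caddy, salt_cellar, measuring_cup, brush, whisk from where it was at the start of the episode below 0.02 m and angle between caddy's own z axis and vertical below 0.05 rad and linear speed of caddy below 0.02 m/s and velocity of joint leaf below 0.1 rad/s); the robot touches nothing.
It fails at once if the leaf is flung or slammed (faster than 6 rad/s) (velocity of joint leaf above 6 rad/s).
It fails at once if the leaf is pushed with the arm or gripper body instead of the fingers (contact force between the arm and leaf above 2 N).
It fails at once if the leaf is squeezed or pressed with more than 30 N (contact force between the fingers and leaf above 30 N).
It fails at once if the caddy is lifted more than 10 mm, tipped more than 0.15 rad or shoved more than 20 mm (height (world z) of caddy above 0.01 m or angle between caddy's own z axis and vertical above 0.15 rad or distance of caddy from where it was at the start of the episode above 0.02 m).
It fails at once if a bystander is moved more than 20 mm (distance of any of salt_cellar, measuring_cup, brush, whisk from where it was at the start of the episode above 0.02 m).
It also fails if it takes over 48 s, if anything falls off the work surface, if the arm or the gripper's body presses on something with over 40 N, if the wrist force passes 120 N, or if a joint passes its speed limit or range.

## Working session

There is one attempt and no reset: what is moved stays moved. The work goes in short steps, each a Python script; the robot and the scene stay as the last script left them, time stands still between calls to the robot, and variables do not carry over. Pictures are saved under pics/ and viewed, at most 10 in all, crops included, and the job is handed in when it is done.

```bash
mkdir -p pics; ls; python3 - <<'E'
from plant import robot
import cv2
for n in("scene","top"):
    cv2.imwrite(f"pics/{n}0.png",robot.grab_frame(n)); print(n,robot.get_calibration(n))
print(robot.observe())
E
```

```text
pics
scene {'vertical_fov': 44.62092978821005, 'cx': 326.5447942370177, 'cy': 198.77685685512972, 'rvec': array([ 0.99840707,  2.58799303, -0.84220299]), 'tvec': array([ 0.39866698, -0.31144158,  1.66756014])}
top {'vertical_fov': 53.493306926476365, 'cx': 322.30932252743116, 'cy': 197.8716986015427, 'rvec': array([ 2.15187681, -2.10699613,  0.13290563]), 'tvec': array([0.07392321, 0.61173753, 0.98236385])}
{'time': 0.1, 'q': array([5.71418755e+01, 5.99450196e+00, 5.53141605e+00, 8.96046382e+01,
       3.02115369e-05, 7.75284285e+01]), 'qvel': array([ 0.03360123, -0.09830748,  0.13246489, -0.01127933,  0.01898803,
       -0.11846256]), 'joint_torque': array([ 5.97838894e-03, -5.58210433e+01,  5.04717171e+01,  1.30414835e-02,
       -3.31151914e-04,  1.61868377e-05]), 'tool_pos': array([0.20886638, 0.56224379, 0.30320619]), 'tcp_rot': array([-1.79933880e+02, -1.46548759e-02,  1.59613439e+02]), 'ft_force': array([-0.37212433, -0.53114204,  0.43536041]), 'torque': array([-0.021874  ,  0.03950832,  0.08075732]), 'gripper_force': 0.0, 'gripper_width': 0.08522648775953881}
```

View pics/top0.png

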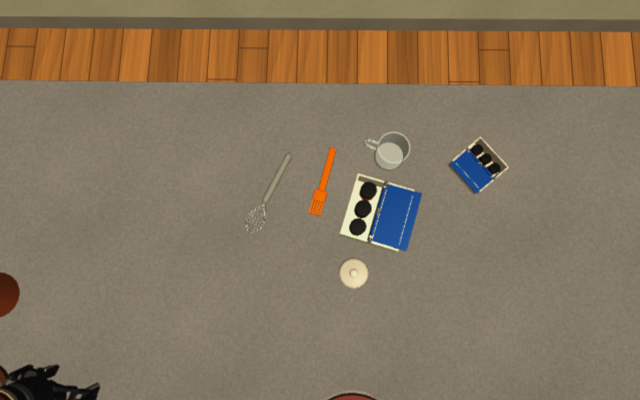

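View pics/scene0.png

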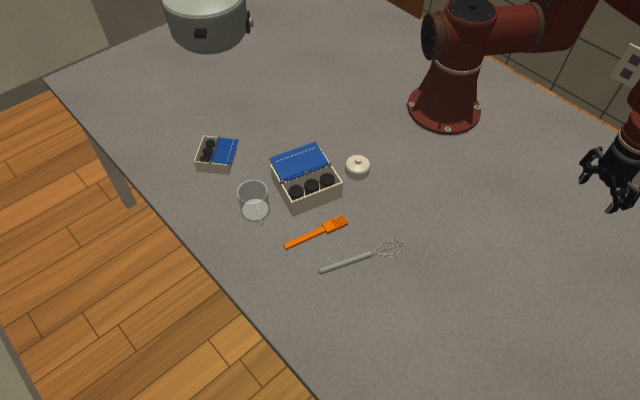

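The top picture (robot at the bottom, x up, y left) shows two lookalikes: a large caddy at (381,212) and a small one at (480,165). I choose the large one. Around it are the salt cellar (354,273), the cup (392,150), the brush (322,180) and the whisk (265,195). I'll check the choice in a close crop.

```bash
python3 - <<'E'
import cv2,numpy as np
t=cv2.imread("pics/top0.png")[165:260,330:430]; s=cv2.imread("pics/scene0.png")[135:220,260:350]
a=cv2.resize(t,(400,380),interpolation=cv2.INTER_CUBIC); b=cv2.resize(s,(400,378),interpolation=cv2.INTER_CUBIC)
b=cv2.copyMakeBorder(b,0,2,0,0,0)
cv2.imwrite("pics/crop.png",np.hstack([a,b]))
E
```

```text
(no output)
```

View pics/crop.png

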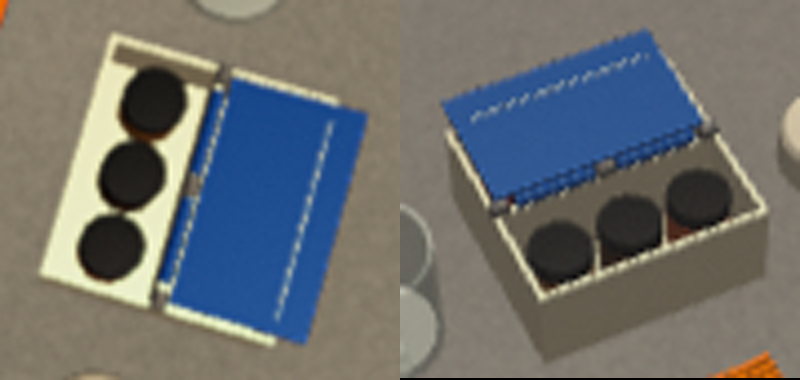

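The crop confirms the large caddy: the blue leaf covers the right bay, looks slightly ajar, and the spine knuckles and outer lip are clear. I'll fit caddy pose and leaf angle from both views.

```bash
cat >h.py <<'E'
import cv2,numpy as np
from plant import robot
CAL={n:robot.get_calibration(n) for n in("scene","top")}
def proj(n,P):
    c=CAL[n]; f=200/np.tan(np.radians(c["vertical_fov"]/2))
    K=np.array([[f,0,c["cx"]],[0,f,c["cy"]],[0,0,1.]])
    return cv2.projectPoints(np.float64(P).reshape(-1,1,3),c["rvec"],c["tvec"],K,None)[0][:,0]
def ray(n,uv,z):
    c=CAL[n]; f=200/np.tan(np.radians(c["vertical_fov"]/2)); R=cv2.Rodrigues(c["rvec"])[0]
    d=R.T@[(uv[0]-c["cx"])/f,(uv[1]-c["cy"])/f,1]; o=-R.T@c["tvec"]
    return o+d*(z-o[2])/d[2]
def world(p,P):
    c,s=np.cos(p[2]),np.sin(p[2]); P=np.atleast_2d(P)
    return np.c_[p[0]+c*P[:,0]-s*P[:,1],p[1]+s*P[:,0]+c*P[:,1],P[:,2]]
def leafpt(a,r,y,off=0): # off: along the normal of the face that starts as the underside (negative = outer/top)
    return [-r*np.cos(a)-off*-np.sin(a)*-1, y, .073+r*np.sin(a)-off*np.cos(a)]
E
python3 - <<'E'
from h import *
from scipy.optimize import least_squares
top={'k-':(370,238.75),'k+':(385.5,183),'k0':(378.25,211),'l+':(406.25,251.25),'l-':(422,193.25),'c-':(357.5,173.75),'c+':(340,234.25)}
sc={'l+':(315.8,141.75),'l-':(269.5,157.9),'k0':(306.6,172.6),'c+':(342.4,181.5),'c-':(292.2,201.8)}
def mdl(p):
    a=p[3]
    d={'k0':[0,0,.076],'l+':leafpt(a,.093,.075),'l-':leafpt(a,.093,-.075),'c-':[.075,-.08,.07],'c+':[.075,.08,.07]}
    return {k:world(p,v)[0] for k,v in d.items()}
def res(p):
    m=mdl(p); return np.concatenate([proj(n,m[k])[0]-o[k] for n,o in(("top",top),("scene",sc)) for k in o if k in m])
r=least_squares(res,[*ray("top",(378,211),.07)[:2],1.3,.1],loss="soft_l1")
print(r.x,np.degrees(r.x[2:])); print(res(r.x).reshape(-1,2).round(1).tolist())
print(np.linalg.inv(r.jac.T@r.jac).diagonal()**.5)
for k,v in mdl(r.x).items(): print(k,v.round(3))
for n,uv,z in(("salt",(354,273),.06),("cup",(390,152),.04),("brush",(316,212),.01)): print(n,ray("top",uv,z).round(3))
E
```

```text
[ 0.57411213 -0.05288173  1.30283761  0.00542363] [74.64709629  0.31075126]
[[-0.8, 0.4], [-0.5, -0.1], [-0.9, 0.3], [-0.3, -0.2], [-0.3, -0.6], [-0.8, -0.5], [-0.6, 0.0], [-0.6, -2.0], [0.5, -0.9], [-0.6, -0.9]]
[0.00104439 0.00123058 0.010199   0.03784093]
k0 [ 0.574 -0.053  0.076]
l+ [ 0.477 -0.123  0.074]
l- [ 0.622 -0.162  0.074]
c- [ 0.671 -0.002  0.07 ]
c+ [0.517 0.041 0.07 ]
salt [0.421 0.003 0.06 ]
cup [ 0.738 -0.09   0.04 ]
brush [0.577 0.104 0.01 ]
```

```bash
python3 - <<'E'
s=open('h.py').read()
i=s.index("def leafpt")
s=s[:i]+'''def leafpt(a,r,y,off=0): # off: distance out from the mid-plane on the first-underside face
    return [-r*np.cos(a)-off*np.sin(a), y, .073+r*np.sin(a)-off*np.cos(a)]
from scipy.spatial.transform import Rotation as Ro
P=[.5741,-.0529,1.3028]
def tool(tip,t,sgn=1):
    """TCP position and rpy for fingertip centre tip (caddy frame), tilt t from vertical, fingers pointing to caddy +x"""
    d=np.array([np.sin(t),0,-np.cos(t)]); y=np.array([0,sgn,0.]); x=np.cross(y,d)
    R=Ro.from_euler("z",P[2])*Ro.from_matrix(np.c_[x,y,d])
    return world(P,np.array(tip)-robot.tip_reach*d)[0], R.as_euler("xyz",degrees=True)
def push(a,t0,t1,y,extra=0,h=.011):
    t=np.interp(a,[.5,np.pi],[t0,t1]); r=np.interp(a,[0,.8],[.087,.072])
    return leafpt(a,r,y,.002+h*abs(np.sin(a+t))-extra),t
'''
open('h.py','w').write(s)
E
python3 - <<'E'
from h import *
print("small",ray("top",(480,165),.03).round(3),robot.tip_reach)
A=np.radians([-15,0,45,90,135,180])
for t0 in(50,60,70):
  for t1 in(10,30):
    for sg in(1,-1):
      for y in(0,.03):
        q=[robot.ik(*tool(*push(a,np.radians(t0),np.radians(t1),y),sg)) for a in A]
        print(t0,t1,sg,y,[None if k is None else np.round(k).astype(int).tolist() for k in q] if y==0 else [k is not None for k in q])
E
```

```text
small [ 0.709 -0.328  0.03 ] 0.0726
50 10 1 0 [[-48, 30, 0, 93, 40, -135], [-49, 29, 1, 95, 40, -136], [-45, 20, -2, 95, 38, -129], [-36, 8, -7, 89, 31, -115], [-25, 3, -11, 80, 22, -100], [-16, 4, -13, 73, 10, -91]]
50 10 1 0.03 [True, True, True, True, True, True]
50 10 -1 0 [[-48, 30, 0, 93, 40, 45], [-49, 29, 1, 95, 40, 44], [-45, 20, -2, 95, 38, 51], [-36, 8, -7, 89, 31, 65], [-25, 3, -11, 80, 22, 80], [-16, 4, -13, 73, 10, 89]]
50 10 -1 0.03 [True, True, True, True, True, True]
50 30 1 0 [[-48, 30, 0, 93, 40, -135], [-49, 29, 1, 95, 40, -136], [-46, 22, -1, 97, 40, -131], [-39, 13, -5, 92, 38, -121], [-31, 7, -10, 84, 34, -110], [-26, 6, -14, 76, 29, -103]]
50 30 1 0.03 [True, True, True, True, True, True]
50 30 -1 0 [[-48, 30, 0, 93, 40, 45], [-49, 29, 1, 95, 40, 44], [-46, 22, -1, 97, 40, 49], [-39, 13, -5, 92, 38, 59], [-31, 7, -10, 84, 34, 70], [-26, 6, -14, 76, 29, 77]]
50 30 -1 0.03 [True, True, True, True, True, True]
60 10 1 0 [[-51, 40, 7, 102, 45, -145], [-51, 39, 7, 104, 45, -145], [-48, 28, 2, 102, 44, -138], [-39, 11, -6, 91, 36, -119], [-26, 4, -11, 81, 24, -102],
[... 994 characters left out ...]
True]
70 10 -1 0 [[-52, 51, 15, 112, 49, 24], [-53, 50, 15, 114, 48, 24], [-50, 36, 7, 110, 48, 33], [-41, 15, -4, 95, 40, 56], [-28, 4, -11, 82, 27, 76], [-16, 4, -13, 73, 10, 89]]
70 10 -1 0.03 [True, True, True, True, True, True]
70 30 1 0 [[-52, 51, 15, 112, 49, -156], [-53, 50, 15, 114, 48, -156], [-50, 38, 8, 112, 49, -149], [-43, 21, -1, 100, 46, -132], [-34, 10, -10, 86, 39, -114], [-26, 6, -14, 76, 29, -103]]
70 30 1 0.03 [True, True, True, True, True, True]
70 30 -1 0 [[-52, 51, 15, 112, 49, 24], [-53, 50, 15, 114, 48, 24], [-50, 38, 8, 112, 49, 31], [-43, 21, -1, 100, 46, 48], [-34, 10, -10, 86, 39, 66], [-26, 6, -14, 76, 29, 77]]
70 30 -1 0.03 [True, True, True, True, True, True]
```

```bash
python3 - <<'E'
from h import *
robot.set_gripper(0)
q=robot.observe()["q"].copy(); q[0]=-45; q[5]=60; robot.goto_joints(q)
t=np.radians(60)
p,r=tool([-.17,0,.16],t,-1); robot.move_pose(p,r)
print(robot.line_to(tool([-.17,0,.043],t,-1)[0],vel=.12,guard=5))
print(robot.line_to(tool([-.088,0,.043],t,-1)[0],vel=.06,guard=3))
o=robot.observe(); print(o["time"],o["tool_pos"],o["ft_force"],tool([-.088,0,.043],t,-1)[0])
a=robot.grab_frame("top")[130:290,300:460]; b=robot.grab_frame("scene")[100:260,220:380]
cv2.imwrite("pics/app.png",np.hstack([cv2.resize(i,(400,400),interpolation=cv2.INTER_CUBIC) for i in(a,b)]))
E
```

```text
False
False
7.5917 [ 0.53411667 -0.19873796  0.07926967] [ 0.416962   -0.44677175 -0.38150681] [ 0.53414874 -0.19838778  0.0793    ]
```

View pics/app.png

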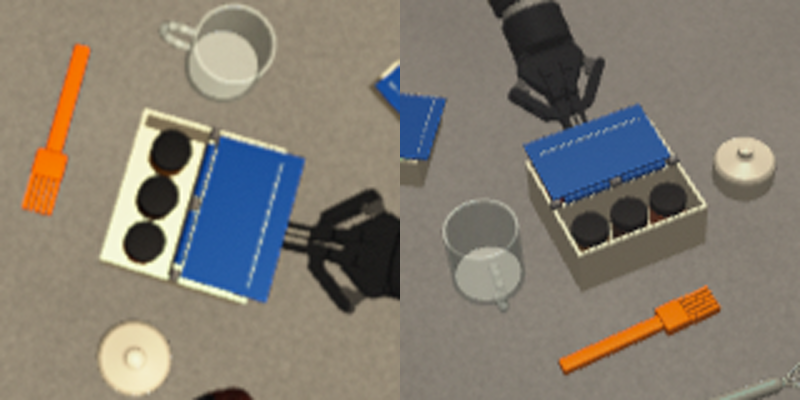

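The fingertips are under the lip at crop pixel (287,233), with no contact yet and nothing disturbed. Now I'll push the leaf up to about 100°.

```bash
cat >>h.py <<'E'
def sweep(a0,a1,step=10,extra=0,vel=.06,guard=10,y=0):
    for a in np.radians(np.arange(a0,a1+.1,step)):
        tip,t=push(a,np.radians(60),np.radians(20),y,extra); p,r=tool(tip,t,-1)
        hit=robot.line_to(p,vel=vel,rotation=r,guard=guard); o=robot.observe()
        print(round(np.degrees(a)),hit,round(o["time"],1),o["ft_force"].round(1))
        if hit: break
def shot(n):
    a=robot.grab_frame("top")[130:290,300:460]; b=robot.grab_frame("scene")[100:260,220:380]
    cv2.imwrite(f"pics/{n}.png",np.hstack([cv2.resize(i,(400,400),interpolation=cv2.INTER_CUBIC) for i in(a,b)]))
E
python3 - <<'E'
from h import *
sweep(0,100); shot("up")
E
```

```text
0 False 8.2 [-0.2 -0.9 -0.5]
10 False 8.5 [ 0.   0.8 -0.8]
20 False 8.9 [-0.6  1.1  0.8]
30 False 9.3 [0.2 0.2 0.3]
40 False 9.7 [-0.  -0.4 -0.5]
50 False 10.2 [-0.1  0.  -0.8]
60 False 10.6 [-1.2  0.2  0. ]
70 False 11.0 [-0.3 -0.5 -0.2]
80 False 11.4 [-0.1 -0.3 -0.3]
90 False 11.8 [-0.4  0.2 -0.5]
100 False 12.3 [-0.6  0.5 -0.2]
```

View pics/up.png

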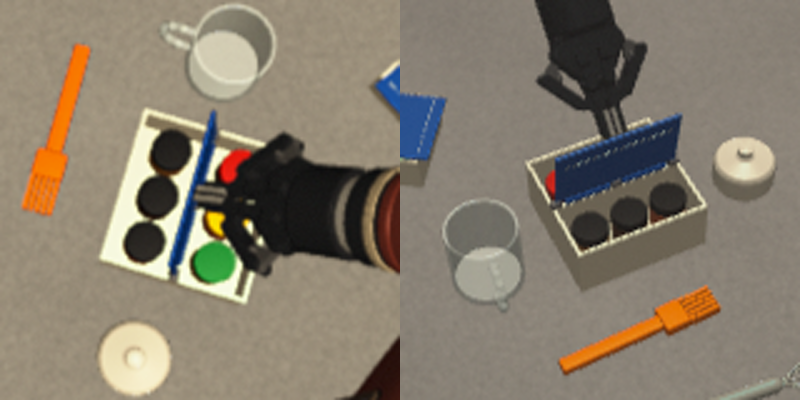

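The leaf stands about upright at the fingertips (crop (205,195)), the right-hand jars are showing, and the caddy hasn't moved. I'll continue over and press it down gently.

```bash
python3 - <<'E'
from h import *
sweep(110,180)
# gentle press down, guarded
o=robot.observe(); p=o["tool_pos"].copy(); p[2]-=.012
print(robot.line_to(p,vel=.02,guard=5)); o=robot.observe(); print(o["time"],o["tool_pos"]-p,o["ft_force"])
shot("flat")
E
```

```text
110 False 12.8 [-0.7 -0.3  0.6]
120 False 13.2 [ 0.3 -0.  -0.1]
130 False 13.6 [-0.   0.8  0.6]
140 False 14.0 [ 1.  -0.3 -0.1]
150 False 14.4 [-0.4 -0.5  0.3]
160 False 14.8 [ 0.1  0.1 -1.1]
170 False 15.1 [ 0.7  0.3 -0.1]
180 False 15.4 [-1.   0.7 -0. ]
True
15.7417 [ 0.00041143 -0.0004726   0.01067187] [-2.21162084 -0.69675399  5.35609471]
```

View pics/flat.png

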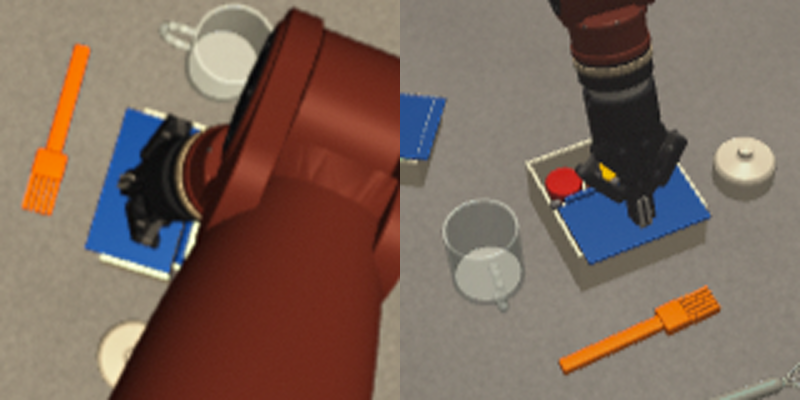

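The leaf now lies over the left bay, and the press met 5 N within 1.3 mm of the flat height. I'll retract and check.

```bash
python3 - <<'E'
from h import *
p=robot.observe()["tool_pos"].copy(); p[2]+=.2; robot.line_to(p,vel=.12)
q=robot.observe()["q"].copy(); q[0]=-75; robot.goto_joints(q); robot.pause(.3)
print(robot.observe()["time"],robot.observe()["ft_force"])
for n,(x,y) in(("top",(300,130)),("scene",(220,100))):
    for yy in(-.075,.075): print(n,[((proj(n,world(P,leafpt(np.radians(a),.093,yy)))[0]-[x,y])*2.5).round().tolist() for a in(180,170)])
shot("end")
E
```

```text
19.8917 [ 0.02083447 -0.55793891  0.67142781]
top [[125.0, 108.0], [127.0, 105.0]]
top [[83.0, 249.0], [85.0, 248.0]]
scene [[190.0, 261.0], [189.0, 251.0]]
scene [[311.0, 213.0], [311.0, 203.0]]
```

View pics/end.png

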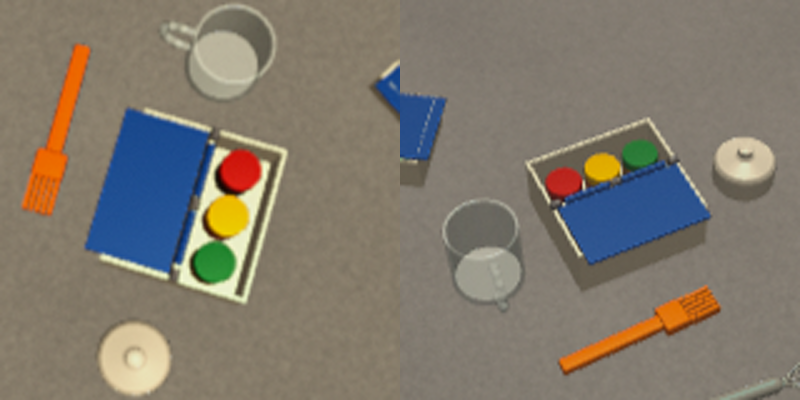

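The leaf corners in the scene crop, about (188,263) and (310,215), match the 180° prediction. The caddy and all the bystanders are where they were.

```bash
python3 -c "
from plant import robot
print(robot.job_done())"
```

```text
the job is handed in; nothing more can be done
None
```

The blue leaf now lies flat over the left bay and the jars on the right are uncovered; the final pictures show the caddy and bystanders unmoved. The job was handed in at about 20 s, and the hand-in returned no verdict.

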